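# Free the charging pad on the cafe table

### The arm

A 7-joint arm with a two-finger parallel gripper is mounted at the origin on the work surface. World frame = base frame: x ahead of the robot, y to its left, z up, the work surface at z = 0. Lengths are in m, angles in rad, forces in N, time in s.
With the tool pointing down it reaches from about 0.35 to 0.9 m from the base axis. Payload 8.1 kg.
Tool frame: the origin (TCP) lies on the centre line of the jaws, within the pads' length; the fingertips stand 14 mm ahead of it and the grasp point (between the pads) lies 5 mm behind it; z points along the fingers, y is the direction in which the jaws open and shut (so a half turn about z gives the same grasp; the last joint's range is limited). The gripper opens to 92 mm and grips with 3 to 60 N. Pads are 19 mm wide; open, the fingers measure 130 mm over their backs; the gripper's body (75 mm by 190 mm) begins 47 mm behind the grasp point.
Start: joints at [0.999, 0.434, 0.025, 1.573, -0.012, 1.134, -0.075], TCP at [0.282, -0.558, 0.241] pointing down, gripper open.
Joint ranges: [-2.62, 2.62], [-0.44, 2.09], [-1.27, 1.32], [0.08, 2.57], [-1.32, 4.46], [0.12, 2], [-2.74, 2.74]. Speed limits (rad/s): [2.22, 2.22, 3.01, 3.01, 3.14, 3.14, 3.14].

### API

Orientations are given as a rotation vector (axis times angle).
In Python, from cell import observe, eyes, arm gives the robot as it stands.
- The arm moves only by the tool step_arm, never from a script. Its argument "series" is a list that holds one entry, the list of rows, each a list of 5 numbers: the finger opening in m, from 0 to 0.0918, then the shift along the world's x, y, z in m, then the turn about the world's z in degrees. In form: [[[hand, dx, dy, dz, spin], ...]]. A call has 1 to 20 rows; each row is the pose to reach, as a shift and turn from the pose measured when the call began; what a row does not reach only later rows make up. A row lasts 1/12 s, in which the tool goes at most 41.7 mm and 7.16 degrees, less where a joint would pass 70% of its speed; a pose out of reach is approached as far as the arm can. A call with a gripper value outside its range is refused whole. The fingers move at their own pace and stop on an object; "squeeze" is the grip in N (left out, the last holds). Time passes only in rows, so rows that repeat a pose let the fingers close. It gives the time, the measured TCP pose, the force and the opening at its end, in the units of the state.
- observe(): the state, without advancing time (a new reading comes with each control period).
- eyes.get_image(name): name is "scene" or "top"; returns (picture, depth): 400x640x3 uint8, red, green, blue; 400x640 float32, m along the optical axis (not along the pixel's ray), 0 where there is no reading.
- eyes.camera_params(name): a dict with "intrinsics" (3x3 intrinsics, pixels), "position" and "attitude" of the camera in the world. Camera axes: x right, y down, z forward; pixel columns grow to the right and rows downward; lengths in m; the calibration is good to about 2 mm. A picture is of the moment at which its call begins. camera_params takes no time and is no camera call.
- arm.sign_off(): hands the job in, once; it reports no verdict.
The state is a dict: "clock": time; "joints": joint angles; "dq": joint speeds; "joint_efforts": joint torques, N m; "position": TCP position; "ee_rot": TCP orientation; "force": force on the tool from outside, world axes, zero at the start; "ft_torque": the same for the moment, N m; "width": opening from 0.0 (shut) to 1.0 (fully open).
Only numpy, scipy, OpenCV 4.12 (cv2) and the standard library are available. Lean on these libraries where they do the work, as an engineer would, in place of code of your own. Each camera call takes 0.05 s, during which the arm holds its last target.

### The job

A lidded coffee cup has been left standing on the round wireless charging pad. Move the cup to the free half of the dark serving tray and stand it there upright, then lay the small white earbud case flat on the middle of the charging pad. Set both down rather than dropping them, and never tip the cup over.

Things in the scene. Friction and masses are not known exactly. Their poses are not given: they have to be found in the camera images.
- cup_mid (a point): the lidded takeaway coffee cup that stands on the charging pad: brown card body with a white lid, nearly straight round body 51 mm across at the foot and 54 mm at 80 mm up, lid 57 mm across, 90 mm tall over all, about 0.14 kg. The point is at its centre, 45 mm above its underside; z points up through the lid
- case_mid (a point): the earbud case, lying on the table: a small white plastic block with rounded edges and a grey seam, 62 mm long (its x), 46 mm wide (its y), 26 mm tall (z up), about 60 g. The point is at its centre, 13 mm above its underside. A thinner round white compact mirror (68 mm across, 15 mm tall) and a flatter, larger white power bank (90 x 60 x 14 mm) lie elsewhere on the same side of the table, at least 120 mm off centre to centre
- pad: the round grey wireless charging pad, fixed to the table: 100 mm in diameter, 8 mm high, flat top with a darker ring. Its origin is at its centre on the table surface, so its top is 8 mm above the origin; z up
- tray: the dark ribbed serving tray, fixed on the table: 190 mm (its x) by 300 mm (its y), floor 5 mm thick, walls 5 mm thick with their rim 18 mm above the table. Its origin is at the middle of its underside, on the table; z up. A white dessert plate (110 mm across, its rim 23 mm above the table) is fixed on its +y half, centred 80 mm from the origin; the -y half is free, and the middle of the free half lies at 75 mm along its -y axis
Mind the look-alikes: they are no part of the job. Of the things like the part that bears cup_mid, leave any that is green; of the rest the smaller one is meant.

How it is judged:
By the outcome, as a careful person would: the job done as asked, in the order asked, and still so for the second after the job is handed in, with the robot touching nothing.
It also fails if it takes over 54 s, if anything falls off the work surface, if the arm or the gripper's body presses on something with over 40 N, if the wrist force passes 120 N, or if a joint passes its speed limit or range.

## Working session

There is one attempt and no reset: what is moved stays moved. The work goes in short steps, Python scripts to look and compute and a tool call to move; the robot and the scene stay as the last step left them, time stands still between calls to the robot, and variables do not carry over. Pictures are saved under pics/ and viewed, and the job is handed in when it is done.

Besides the shell and the picture viewer there is one more tool, called after "Emit:" by a JSON object that holds its "api" and its "payload". step_arm: Moves the arm, as the interface text tells. Its arguments: {"type":"object","properties":{"series":{"type":"array"},"squeeze":{"type":"number"}},"required":["series"]}

```bash
ls; mkdir -p pics
cat > h.py <<'E'
import numpy as np, cv2
from scipy.spatial.transform import Rotation as R
from cell import observe, eyes, arm
def cam(n):
    p=eyes.camera_params(n); K=np.array(p["intrinsics"]); a=np.array(p["attitude"],float)
    M=a if a.shape==(3,3) else R.from_rotvec(a).as_matrix() if a.size==3 else R.from_quat(a).as_matrix()
    return K,np.array(p["position"]),M
def pt(n,u,v,d):
    K,t,M=cam(n); return t+M@(np.array([(u-K[0,2])/K[0,0],(v-K[1,2])/K[1,1],1])*d)
def cloud(n,d):
    K,t,M=cam(n); v,u=np.mgrid[:400,:640]
    P=np.stack([(u-K[0,2])/K[0,0]*d,(v-K[1,2])/K[1,1]*d,d],-1)
    return P@M.T+t
def proj(n,p):
    K,t,M=cam(n); c=M.T@(np.array(p)-t); return (K@(c/c[2]))[:2]
def snap(n,f):
    im,d=eyes.get_image(n); cv2.imwrite(f"pics/{f}.png",im[...,::-1]); np.savez(f"pics/{f}.npz",im=im,d=d); return im,d
E
python3 - <<'E'
from h import *
for n in("scene","top"):
    snap(n,n+"0"); print(eyes.camera_params(n))
print(observe())
E
```

```text
pics
{'intrinsics': array([[460.12555908,   0.        , 328.41218818],
       [  0.        , 460.12555908, 209.38656266],
       [  0.        ,   0.        ,   1.        ]]), 'position': array([ 1.03635269, -0.72898157,  0.83114888]), 'attitude': array([-2.22554253, -0.68574102,  0.30897433])}
{'intrinsics': array([[467.65072629,   0.        , 315.46433928],
       [  0.        , 467.65072629, 198.28182913],
       [  0.        ,   0.        ,   1.        ]]), 'position': array([ 0.43511927, -0.01051522,  1.24415219]), 'attitude': array([-2.18028841,  2.19183698, -0.08222217])}
{'clock': 0.1, 'joints': array([ 0.99941238,  0.43517094,  0.02497614,  1.5740036 , -0.01157497,
        1.13400798, -0.07510651]), 'dq': array([ 0.0009236 ,  0.00179093,  0.00022722, -0.00431526, -0.00042748,
       -0.00178792, -0.00023093]), 'joint_efforts': array([ 4.17310162e-03, -6.69126105e+01,  9.88561772e-01, -3.15143895e+01,
       -6.05081627e-02,  3.74055980e-02,  7.46313049e-05]), 'position': array([ 0.28212196, -0.55720737,  0.24001349]), 'ee_rot': array([-3.05438821e+00, -7.29220494e-01,  7.61166374e-04]), 'force': array([0.16326926, 0.4268684 , 0.06607188]), 'ft_torque': array([-0.03491727,  0.00823893,  0.04183535]), 'width': 0.9972287651009767}
```

View pics/scene0.png

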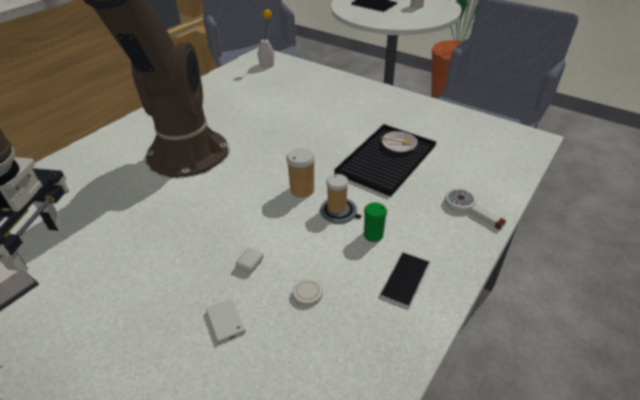

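View pics/top0.png

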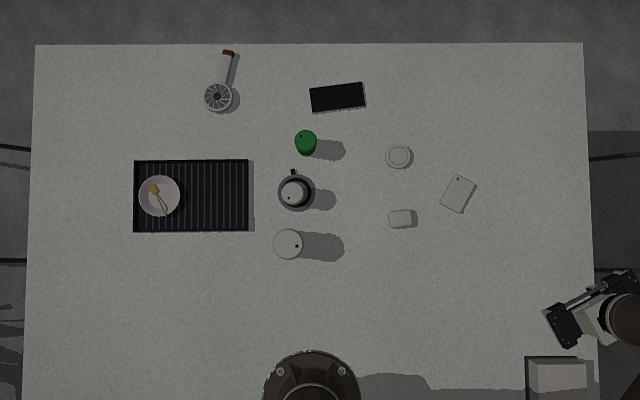

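The cup to move, brown with a white lid, stands on the pad at top (295,192). A bigger cup is at (288,243) and a green one at (305,142). The case is at (402,218), the mirror at (398,156), the power bank at (458,193), and the tray spans columns 134–248 with its free half to the right. Now I'll measure them.

Run:
```python
from h import *
z=np.load("pics/top0.npz"); im,d=z["im"],z["d"]; C=cloud("top",d)
tab=C[300:340,100:200,2]; print("table z",np.median(tab))
def reg(name,r,lo,hi):
    v0,v1,u0,u1=r; P=C[v0:v1,u0:u1].reshape(-1,3); m=(P[:,2]>lo)&(P[:,2]<hi); Q=P[m]
    (c,s,a)=cv2.minAreaRect(Q[:,:2].astype(np.float32)); cc,rr=cv2.minEnclosingCircle(Q[:,:2].astype(np.float32))
    print(name,len(Q),"med",np.median(Q,0).round(4),"rect",np.round(c,4),np.round(s,4),round(a,1),"circ",np.round(cc,4),round(rr,4))
reg("cup lid",(165,220,270,325),.085,.13)
reg("pad",(165,220,265,325),.004,.02)
reg("case",(200,235,380,425),.018,.05)
reg("case all",(200,235,380,425),.008,.05)
reg("big",(220,265,268,310),.08,.2)
reg("green",(125,160,290,322),.05,.2)
reg("tray rim",(150,240,125,256),.011,.05)
reg("plate",(165,225,130,190),.018,.05)
reg("mirror",(140,172,380,415),.006,.05)
def big(r,f,k):
    v0,v1,u0,u1=r; cv2.imwrite(f"pics/{f}.png",cv2.resize(im[v0:v1,u0:u1,::-1],None,fx=k,fy=k,interpolation=cv2.INTER_CUBIC))
big((150,250,260,430),"crop0",4)
big((150,242,125,260),"crop1",5)
```

```text
table z 0.0006993292222184921
cup lid 412 med [0.5312 0.0433 0.0983] rect [0.5316 0.0424] [0.0545 0.054 ] 44.7 circ [0.5317 0.0429] 0.0284
pad 912 med [0.5464 0.0291 0.0079] rect [0.5421 0.0414] [0.1575 0.1443] 89.7 circ [0.5467 0.0406] 0.1022
case 389 med [ 0.4704 -0.2349  0.0255] rect [ 0.4694 -0.2362] [0.0457 0.0609] 7.7 circ [ 0.4701 -0.2359] 0.034
case all 412 med [ 0.4704 -0.2344  0.0253] rect [ 0.4709 -0.2457] [0.0461 0.0824] 8.5 circ [ 0.4674 -0.2467] 0.0449
big 790 med [0.4072 0.0521 0.1217] rect [0.4082 0.0536] [0.0741 0.0747] 0.3 circ [0.4075 0.053 ] 0.0383
green 423 med [0.6619 0.0111 0.0901] rect [0.6636 0.011 ] [0.0552 0.0557] 31.4 circ [0.6635 0.0113] 0.0288
tray rim 1930 med [0.5355 0.3887 0.0178] rect [0.5339 0.3156] [0.1907 0.3019] 0.4 circ [0.5334 0.3139] 0.1761
plate 554 med [0.5318 0.4105 0.0213] rect [0.5378 0.4033] [0.1552 0.123 ] 1.4 circ [0.5365 0.4259] 0.0861
mirror 504 med [ 0.6351 -0.2317  0.016 ] rect [ 0.6389 -0.2377] [0.0736 0.0913] 7.8 circ [ 0.6419 -0.2375] 0.0514
```

View pics/crop0.png

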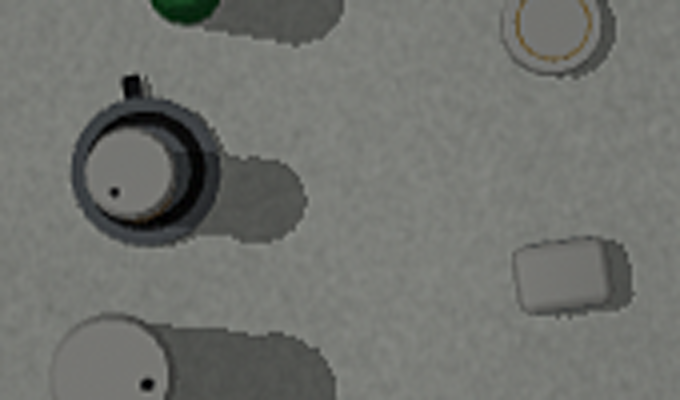

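Run:
```python
from h import *
z=np.load("pics/top0.npz"); im,d=z["im"],z["d"]; C=cloud("top",d)
# pad pixels: z 5..11mm, connected
m=((C[...,2]>.004)&(C[...,2]<.012)); m[:160]=0;m[222:]=0;m[:,:270]=0;m[:,325:]=0
n,l,s,c=cv2.connectedComponentsWithStats(m.astype(np.uint8)); 
for i in range(1,n):
    if s[i,4]>30:
        P=C[l==i]; print(s[i],P.min(0).round(3),P.max(0).round(3), np.percentile(P,[2,98],axis=0).round(3).tolist())
# scene cam check
z=np.load("pics/scene0.npz"); im,d=z["im"],z["d"]; C=cloud("scene",d)
v0,v1,u0,u1=195,225,315,362
P=C[v0:v1,u0:u1].reshape(-1,3); Q=P[(P[:,2]>.004)&(P[:,2]<.012)];print("pad scene",len(Q),Q.min(0).round(3),Q.max(0).round(3))
P=C[172:215,322:352].reshape(-1,3); Q=P[(P[:,2]>.085)&(P[:,2]<.12)];print("lid scene",len(Q),Q.min(0).round(3),Q.max(0).round(3))
P=C[240:280,230:270].reshape(-1,3); Q=P[(P[:,2]>.02)&(P[:,2]<.05)];print("case scene",cv2.minAreaRect(Q[:,:2].astype(np.float32)))
print(proj("scene",[.532,.042,.008]),proj("top",[.532,.042,.008]),proj("top",[.532,.042,.098]))
cv2.imwrite("pics/crop2.png",cv2.resize(im[140:240,260:420,::-1],None,fx=5,fy=5,interpolation=cv2.INTER_CUBIC))
```

```text
[277 169  38  43 624] [ 0.491 -0.011  0.004] [0.603 0.088 0.012] [[0.494, -0.008, 0.004], [0.594, 0.085, 0.012]]
pad scene 427 [ 0.491 -0.014  0.004] [0.605 0.085 0.012]
lid scene 275 [0.507 0.013 0.086] [0.562 0.068 0.099]
case scene ((0.47137385606765747, -0.23923727869987488), (0.044148240238428116, 0.05875522643327713), 8.645476341247559)
[336.69958128 205.42279769] [294.15276431 195.57477581] [292.59171024 192.72309981]
```

View pics/crop1.png

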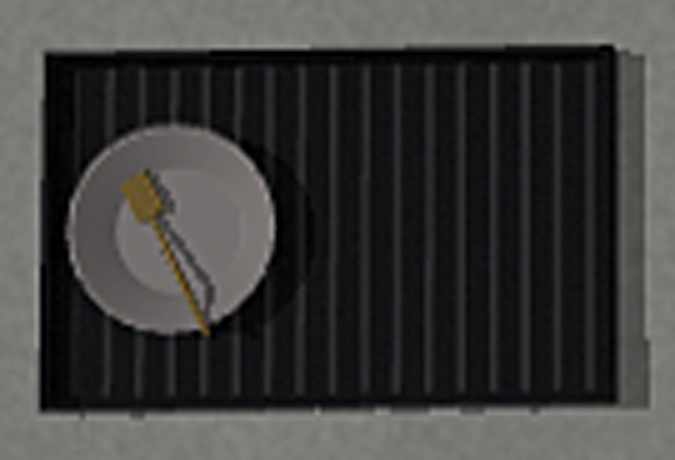

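View pics/crop2.png

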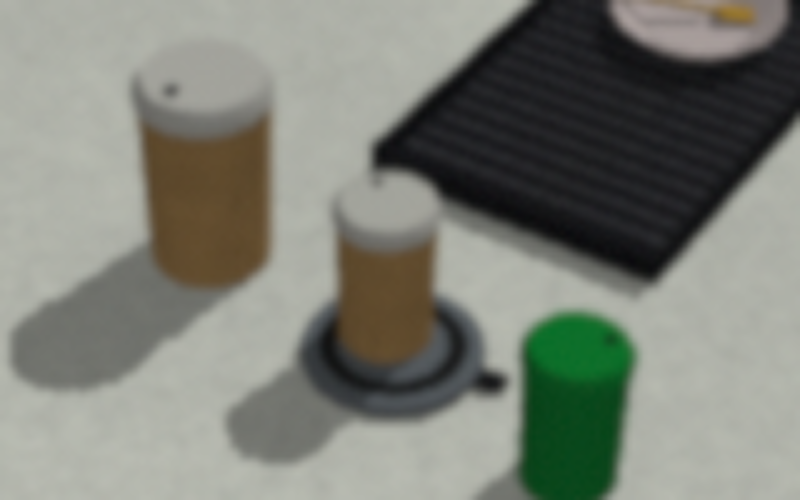

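Emit:
{"api": "step_arm", "payload": {"series": [[[0.0918,0.03,0.07,0,-4],[0.0918,0.046,0.11,0,-8],[0.0918,0.062,0.148,0,-12],[0.0918,0.078,0.186,0,-16],[0.0918,0.094,0.224,0,-20],[0.0918,0.11,0.262,0,-24],[0.0918,0.126,0.3,0,-26.8],[0.0918,0.142,0.338,0,-26.8],[0.0918,0.158,0.376,0,-26.8],[0.0918,0.174,0.414,0,-26.8],[0.0918,0.19,0.452,0,-26.8],[0.0918,0.206,0.49,0,-26.8],[0.0918,0.222,0.528,0,-26.8],[0.0918,0.238,0.566,0,-26.8],[0.0918,0.246,0.586,0,-26.8],[0.0918,0.25,0.597,0,-26.8],[0.0918,0.251,0.599,0,-26.8],[0.0918,0.251,0.599,0,-26.8],[0.0918,0.251,0.599,0,-26.8]]], "squeeze": 15}}

```text
clock: 1.68
position: [0.5327, 0.0408, 0.2396]
ee_rot: [-3.141, -0.001, 0.002]
force: [0.1, -0.0, 1.1]
width: 1.004
```

Emit:
{"api": "step_arm", "payload": {"series": [[[0.0918,0,0,-0.03,0],[0.0918,0,0,-0.06,0],[0.0918,0,0,-0.08,0],[0.0918,0,0,-0.1,0],[0.0918,0,0,-0.1,0],[0.0918,0,0,-0.1,0]]]}}

```text
clock: 2.18
position: [0.5318, 0.039, 0.1392]
ee_rot: [3.141, -0.003, -0.005]
force: [0.4, -0.4, 0.9]
width: 1.001
```

Run:
```python
from h import *
im,d=snap("scene","s1"); cv2.imwrite("pics/s1c.png",cv2.resize(im[80:260,230:430,::-1],None,fx=3.3,fy=3.3,interpolation=cv2.INTER_CUBIC))
```

```text
(no output)
```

View pics/s1c.png

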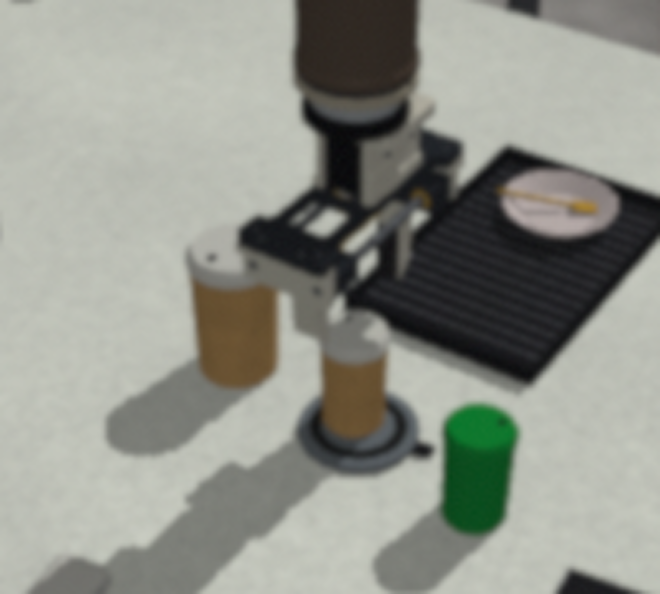

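The picture shows the open gripper above the cup, with the fingers on either side of the white lid along y and clear of the big cup. I'll descend and grip.

Emit:
{"api": "step_arm", "payload": {"series": [[[0.0918,0.001,0.0025,-0.015,0],[0.0918,0.001,0.0025,-0.03,0],[0.0918,0.001,0.0025,-0.045,0],[0.0918,0.001,0.0025,-0.06,0],[0.0918,0.001,0.0025,-0.072,0],[0.0918,0.001,0.0025,-0.08,0],[0.0918,0.001,0.0025,-0.082,0],[0.0918,0.001,0.0025,-0.082,0],[0.0918,0.001,0.0025,-0.082,0]]]}}

```text
clock: 2.98
position: [0.5345, 0.0419, 0.0593]
ee_rot: [-3.141, 0.003, -0.001]
force: [-0.4, 0.7, -0.3]
width: 1.001
```

Emit:
{"api": "step_arm", "payload": {"series": [[[0.08,0,0,0,0],[0.07,0,0,0,0],[0.065,0,0,0,0],[0.06,0,0,0,0],[0.055,0,0,0,0],[0.05,0,0,0,0],[0.045,0,0,0,0],[0.045,0,0,0,0],[0.045,0,0,0,0]]], "squeeze": 15}}

```text
clock: 3.73
position: [0.5345, 0.042, 0.0594]
ee_rot: [-3.141, 0.002, -0.001]
force: [-0.5, 0.9, 0.6]
width: 0.601
```

Emit:
{"api": "step_arm", "payload": {"series": [[[0.04,0,0,0,0],[0.04,0,0,0,0],[0.04,0,0,0,0]]], "squeeze": 18}}

```text
clock: 3.98
position: [0.5346, 0.042, 0.0594]
ee_rot: [-3.141, 0.002, -0.001]
force: [0.7, 0.3, 0.9]
width: 0.601
```

Run:
```python
from h import *
im,d=snap("scene","s2"); cv2.imwrite("pics/s2c.png",cv2.resize(im[80:260,230:430,::-1],None,fx=3.3,fy=3.3,interpolation=cv2.INTER_CUBIC))
print(observe()["width"])
```

```text
0.5999634104075762
```

View pics/s2c.png

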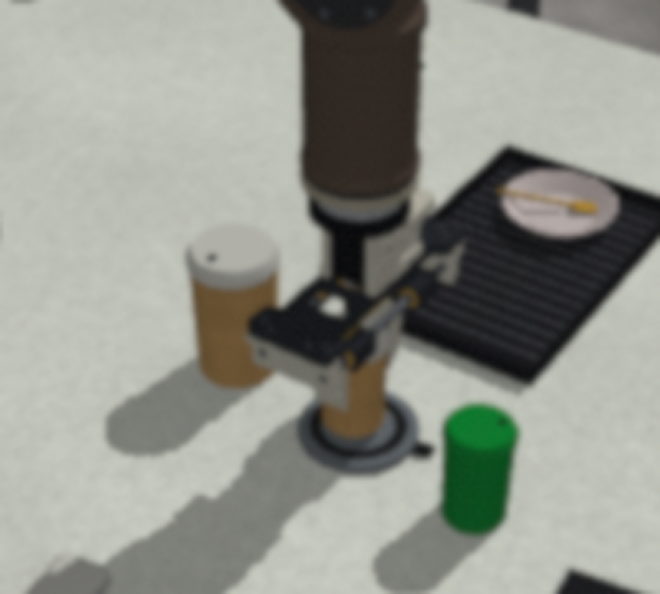

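The fingers are closed on the cup's body and it stands upright. I'll lift gently.

Emit:
{"api": "step_arm", "payload": {"series": [[[0.04,0,0,0.004,0],[0.04,0,0,0.01,0],[0.04,0,0,0.02,0],[0.04,0,0,0.03,0],[0.04,0,0,0.04,0],[0.04,0,0,0.05,0],[0.04,0,0,0.056,0],[0.04,0,0,0.06,0],[0.04,0,0,0.06,0],[0.04,0,0,0.06,0]]]}}

```text
clock: 4.87
position: [0.5345, 0.042, 0.1195]
ee_rot: [-3.141, 0.002, -0.001]
force: [-0.3, -1.4, -1.0]
width: 0.6
```

Run:
```python
from h import *
im,d=snap("scene","s3"); cv2.imwrite("pics/s3c.png",cv2.resize(im[60:240,230:430,::-1],None,fx=3.3,fy=3.3,interpolation=cv2.INTER_CUBIC))
C=cloud("scene",d); P=C[190:230,312:370].reshape(-1,3); Q=P[(P[:,2]>.0055)&(P[:,2]<.012)];print(len(Q),Q.min(0),Q.max(0), Q.mean(0))
```

```text
421 [ 0.44084306 -0.0144519   0.00550896] [0.60516897 0.08406856 0.01024962] [0.54210492 0.03300572 0.00692815]
```

View pics/s3c.png

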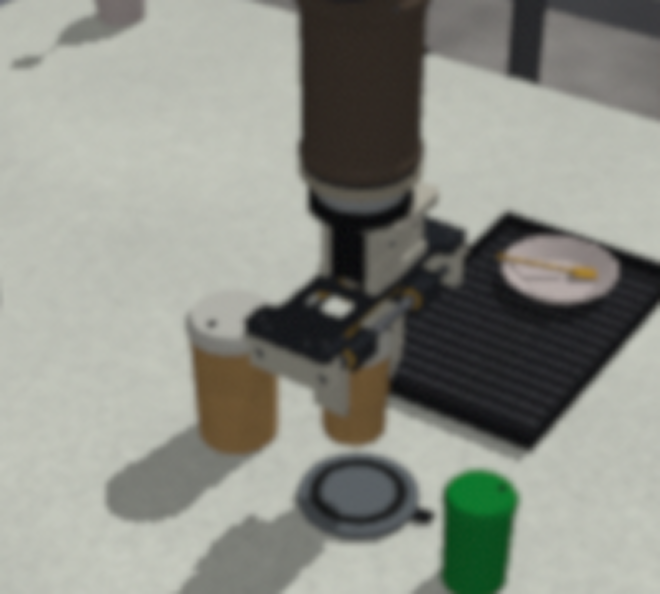

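The cup is held upright above the bare pad. Next is the carry to the tray.

Emit:
{"api": "step_arm", "payload": {"series": [[[0.04,0,0.006,0,0],[0.04,0,0.018,0,0],[0.04,0,0.034,0,0],[0.04,0,0.052,0,0],[0.04,0,0.07,0,0],[0.04,0,0.088,0,0],[0.04,0,0.106,0,0],[0.04,0,0.124,0,0],[0.04,0,0.142,0,0],[0.04,0,0.16,0,0],[0.04,0,0.176,0,0],[0.04,0,0.188,0,0],[0.04,0,0.196,0,0],[0.04,0,0.199,0,0],[0.04,0,0.199,0,0],[0.04,0,0.199,0,0]]]}}

```text
clock: 6.25
position: [0.5343, 0.2402, 0.1189]
ee_rot: [3.141, -0.003, -0.0]
force: [-0.2, -0.8, -1.6]
width: 0.6
```

Run:
```python
from h import *
im,d=snap("scene","s4"); cv2.imwrite("pics/s4c.png",cv2.resize(im[60:240,280:480,::-1],None,fx=3.3,fy=3.3,interpolation=cv2.INTER_CUBIC))
C=cloud("scene",d); P=C[140:230,280:480].reshape(-1,3)
im,d=snap("top","t4"); C=cloud("top",d)
Q=C[165:228,265:330]; m=(Q[...,2]>.0045)&(Q[...,2]<.013); n,l,s,c=cv2.connectedComponentsWithStats(m.astype(np.uint8)); 
for i in range(1,n):
    if s[i,4]>100: q=Q[l==i]; print(s[i],q.min(0).round(4),q.max(0).round(4),cv2.fitEllipse(q[:,:2].astype(np.float32))[0],q.mean(0))
T=C[150:240,200:246]; q=T[(T[...,2]<.012)]; print("floor z",np.percentile(q[:,2],[5,50,95]))
cv2.imwrite("pics/t4c.png",cv2.resize(im[140:260,120:340,::-1],None,fx=3.3,fy=3.3,interpolation=cv2.INTER_CUBIC))
```

```text
[  12    4   38   44 1027] [ 0.4886 -0.0107  0.0045] [0.603  0.0876 0.013 ] (0.5412948727607727, 0.03750329464673996) [0.5408796  0.03706474 0.008918  ]
floor z [-0.0018438   0.00451675  0.00927814]
```

View pics/s4c.png

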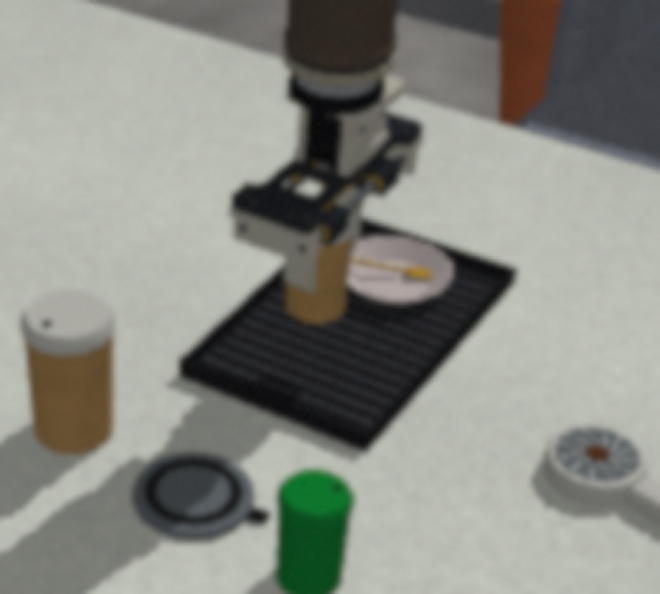

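View pics/t4c.png

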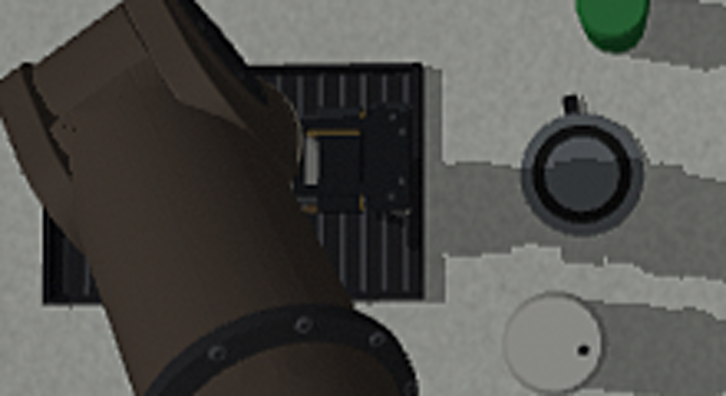

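Emit:
{"api": "step_arm", "payload": {"series": [[[0.04,0,0.001,-0.004,0],[0.04,0,0.001,-0.01,0],[0.04,0,0.001,-0.018,0],[0.04,0,0.001,-0.026,0],[0.04,0,0.001,-0.034,0],[0.04,0,0.001,-0.042,0],[0.04,0,0.001,-0.048,0],[0.04,0,0.001,-0.053,0],[0.04,0,0.001,-0.056,0],[0.04,0,0.001,-0.057,0],[0.04,0,0.001,-0.057,0],[0.04,0,0.001,-0.057,0]]]}}

```text
clock: 7.35
position: [0.5347, 0.2409, 0.0623]
ee_rot: [3.141, -0.005, 0.0]
force: [0.4, 0.7, -0.9]
width: 0.602
```

Emit:
{"api": "step_arm", "payload": {"series": [[[0.04,0,0,-0.001,0],[0.04,0,0,-0.002,0],[0.04,0,0,-0.003,0],[0.04,0,0,-0.003,0]]]}}

```text
clock: 7.68
position: [0.5347, 0.2408, 0.0592]
ee_rot: [3.141, -0.005, 0.0]
force: [0.6, -0.6, -0.6]
width: 0.603
```

Emit:
{"api": "step_arm", "payload": {"series": [[[0.04,0,0,-0.001,0],[0.04,0,0,-0.0015,0],[0.04,0,0,-0.002,0],[0.04,0,0,-0.002,0]]]}}

```text
clock: 8.02
position: [0.5346, 0.2408, 0.0571]
ee_rot: [3.141, -0.005, 0.0]
force: [-0.1, 0.1, -1.2]
width: 0.601
```

Emit:
{"api": "step_arm", "payload": {"series": [[[0.04,0,0,-0.0005,0],[0.04,0,0,-0.001,0],[0.04,0,0,-0.001,0]]]}}

```text
clock: 8.27
position: [0.5349, 0.2409, 0.0563]
ee_rot: [3.141, -0.005, 0.001]
force: [-0.5, 0.0, 0.9]
width: 0.602
```

Emit:
{"api": "step_arm", "payload": {"series": [[[0.04,0,0,-0.0005,0],[0.04,0,0,-0.001,0],[0.04,0,0,-0.001,0]]]}}

```text
clock: 8.52
position: [0.5352, 0.2411, 0.0562]
ee_rot: [-3.141, 0.005, -0.003]
force: [-1.6, -1.3, 9.9]
width: 0.6
```

The cup has landed on the tray. I'll ease off a touch, release, and go straight up.

Emit:
{"api": "step_arm", "payload": {"series": [[[0.04,0,0,0.0005,0],[0.058,0,0,0.0005,0],[0.065,0,0,0.0005,0],[0.075,0,0,0.0005,0],[0.085,0,0,0.0005,0],[0.0918,0,0,0.0005,0],[0.0918,0,0,0.0005,0],[0.0918,0,0,0.0005,0],[0.0918,0,0,0.0005,0]]]}}

```text
clock: 9.27
position: [0.5352, 0.2412, 0.0566]
ee_rot: [-3.141, 0.005, -0.002]
force: [0.3, -0.3, -0.4]
width: 0.996
```

Run:
```python
from h import *
im,d=snap("scene","s5"); cv2.imwrite("pics/s5c.png",cv2.resize(im[60:240,280:480,::-1],None,fx=3.3,fy=3.3,interpolation=cv2.INTER_CUBIC))
o=observe(); print(o["width"],o["position"],o["force"])
```

```text
0.995214567083709 [0.53522636 0.24119214 0.05664952] [ 0.38394709 -0.93905039  0.10672579]
```

View pics/s5c.png

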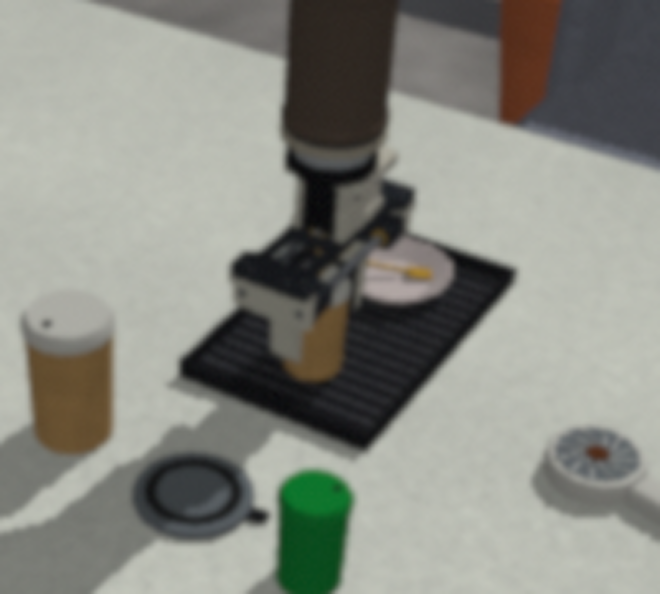

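The cup stands on the free half of the tray and the fingers are open around it. I'll go straight up and then over to the case.

Emit:
{"api": "step_arm", "payload": {"series": [[[0.0918,0,0,0.01,0],[0.0918,0,0,0.03,0],[0.0918,0,0,0.06,0],[0.0918,0,0,0.095,0],[0.0918,0,0,0.13,0],[0.0918,0,0,0.15,0],[0.0918,0,0,0.15,0]]]}}

```text
clock: 9.9
position: [0.5375, 0.2426, 0.2127]
ee_rot: [-3.137, 0.005, -0.015]
force: [1.5, 0.3, 0.5]
width: 1.0
```

Emit:
{"api": "step_arm", "payload": {"series": [[[0.0918,-0.005,-0.03,0,6],[0.0918,-0.01,-0.068,0,12],[0.0918,-0.015,-0.106,0,19],[0.0918,-0.02,-0.144,0,26],[0.0918,-0.025,-0.182,0,33],[0.0918,-0.03,-0.22,0,40],[0.0918,-0.035,-0.258,0,47],[0.0918,-0.04,-0.296,0,54],[0.0918,-0.045,-0.334,0,61],[0.0918,-0.05,-0.372,0,68],[0.0918,-0.055,-0.41,0,75],[0.0918,-0.06,-0.44,0,82],[0.0918,-0.064,-0.465,0,89],[0.0918,-0.065,-0.478,0,95],[0.0918,-0.065,-0.478,0,98],[0.0918,-0.065,-0.478,0,98],[0.0918,-0.065,-0.478,0,98],[0.0918,-0.065,-0.478,0,98]]]}}

```text
clock: 11.4
position: [0.4725, -0.2346, 0.2128]
ee_rot: [-2.061, -2.358, -0.005]
force: [-0.2, 0.6, 0.7]
width: 0.998
```

Run:
```python
from h import *
im,d=snap("scene","s6"); C=cloud("scene",d)
cv2.imwrite("pics/s6c.png",cv2.resize(im[80:300,200:440,::-1],None,fx=2.6,fy=2.6,interpolation=cv2.INTER_CUBIC))
it,dt=snap("top","t6"); Ct=cloud("top",dt)
cv2.imwrite("pics/t6c.png",cv2.resize(it[140:280,120:480,::-1],None,fx=2.2,fy=2.2,interpolation=cv2.INTER_CUBIC))
Q=Ct[160:235,190:250].reshape(-1,3); Q=Q[(Q[:,2]>.085)&(Q[:,2]<.13)]; print("lid",Q.min(0),Q.max(0),Q.mean(0))
o=observe(); r=R.from_rotvec(o["ee_rot"]).as_matrix(); print(o["position"],o["width"],np.degrees(np.arctan2(r[1,1],r[0,1])),o["joints"])
z0=np.load("pics/scene0.npz"); P=cloud("scene",z0["d"])[235:285,225:275].reshape(-1,3); Q=P[(P[:,2]>.0225)&(P[:,2]<.05)]; print("case sc",cv2.minAreaRect(Q[:,:2].astype(np.float32)),Q[:,2].max(),len(Q))
```

```text
lid [0.50546419 0.21363934 0.0854274 ] [0.56049882 0.26964805 0.10193418] [0.53216133 0.24076692 0.09497833]
[ 0.47266735 -0.23451292  0.21289414] 1.0006722497190188 7.777422420265308 [ 0.67676429  0.34431859 -0.40599894  1.813433    0.14882747  1.02278798
  0.34898959]
case sc ((0.47170954942703247, -0.24075686931610107), (0.041060540825128555, 0.055658623576164246), 8.5270357131958) 0.027323629670497174 230
```

View pics/s6c.png

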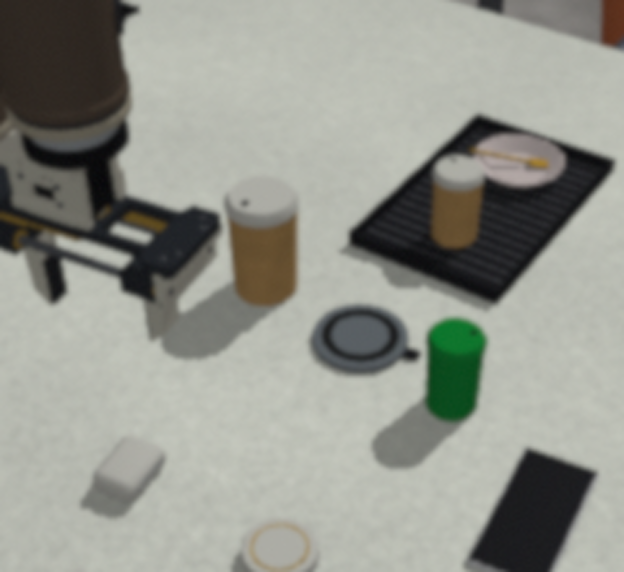

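View pics/t6c.png

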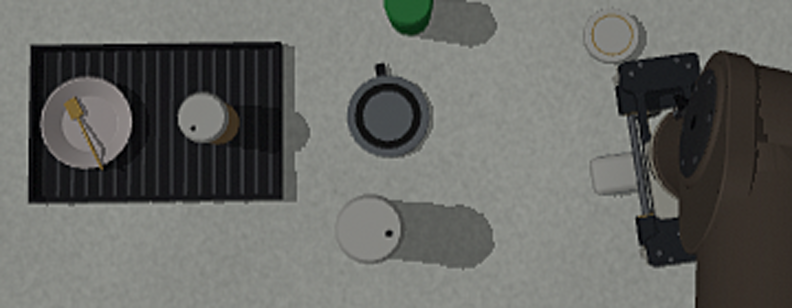

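The cup stands upright on the free half of the tray at about (0.533, 0.241). The gripper is over the case with its jaws at 7.8°, matching the case. I'll descend.

Emit:
{"api": "step_arm", "payload": {"series": [[[0.0918,-0.002,-0.003,-0.03,0],[0.0918,-0.002,-0.003,-0.065,0],[0.0918,-0.002,-0.003,-0.1,0],[0.0918,-0.002,-0.003,-0.13,0],[0.0918,-0.002,-0.003,-0.15,0],[0.0918,-0.002,-0.003,-0.165,0],[0.0918,-0.002,-0.003,-0.175,0],[0.0918,-0.002,-0.003,-0.183,0],[0.0918,-0.002,-0.003,-0.189,0],[0.0918,-0.002,-0.003,-0.192,0],[0.0918,-0.002,-0.003,-0.192,0],[0.0918,-0.002,-0.003,-0.192,0]]]}}

```text
clock: 12.5
position: [0.4711, -0.2377, 0.0214]
ee_rot: [-2.06, -2.36, -0.005]
force: [0.1, 0.0, 0.1]
width: 0.997
```

Emit:
{"api": "step_arm", "payload": {"series": [[[0.0918,0,0,-0.0015,0],[0.0918,0,0,-0.003,0],[0.085,0,0,-0.003,0],[0.075,0,0,-0.003,0],[0.065,0,0,-0.003,0],[0.058,0,0,-0.003,0],[0.052,0,0,-0.003,0],[0.047,0,0,-0.003,0],[0.042,0,0,-0.003,0],[0.036,0,0,-0.003,0],[0.036,0,0,-0.003,0],[0.036,0,0,-0.003,0]]], "squeeze": 12}}

```text
clock: 13.5
position: [0.4709, -0.2377, 0.0184]
ee_rot: [-2.06, -2.36, -0.005]
force: [-1.1, -0.6, 1.5]
width: 0.502
```

Emit:
{"api": "step_arm", "payload": {"series": [[[0.036,0,0,0.004,0],[0.036,0,0,0.01,0],[0.036,0,0,0.02,0],[0.036,0,0,0.035,0],[0.036,0,0,0.05,0],[0.036,0,0,0.065,0],[0.036,0,0,0.078,0],[0.036,0,0,0.085,0],[0.036,0,0,0.085,0],[0.036,0,0,0.085,0]]]}}

```text
clock: 14.33
position: [0.4711, -0.2378, 0.1038]
ee_rot: [-2.061, -2.36, -0.005]
force: [-0.0, -1.0, -0.6]
width: 0.5
```

Run:
```python
from h import *
im,d=snap("scene","s7"); 
cv2.imwrite("pics/s7c.png",cv2.resize(im[150:330,150:370,::-1],None,fx=3.3,fy=3.3,interpolation=cv2.INTER_CUBIC))
o=observe(); print(o["position"],o["width"]*.092)
```

```text
[ 0.47066054 -0.23765097  0.10318965] 0.04584704133321458
```

View pics/s7c.png

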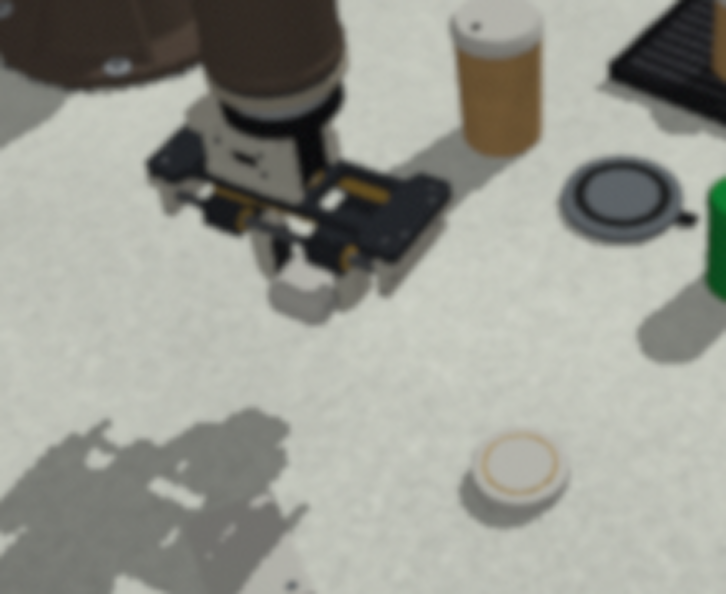

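The case is held between the fingers at a 46 mm opening. I'll carry it to the pad, turning the jaws to lie along y.

Emit:
{"api": "step_arm", "payload": {"series": [[[0.036,0,0,0.015,3],[0.036,0.002,0.008,0.035,8],[0.036,0.006,0.022,0.055,14],[0.036,0.011,0.042,0.07,20],[0.036,0.016,0.062,0.075,26],[0.036,0.021,0.082,0.075,32],[0.036,0.026,0.102,0.075,38],[0.036,0.031,0.122,0.075,44],[0.036,0.036,0.142,0.075,50],[0.036,0.041,0.162,0.075,56],[0.036,0.046,0.182,0.075,62],[0.036,0.051,0.202,0.075,68],[0.036,0.056,0.222,0.075,73],[0.036,0.061,0.242,0.075,78],[0.036,0.066,0.258,0.075,82],[0.036,0.069,0.27,0.075,82],[0.036,0.07,0.275,0.075,82],[0.036,0.07,0.275,0.075,82],[0.036,0.07,0.275,0.075,82]]]}}

```text
clock: 15.97
position: [0.5404, 0.0366, 0.1778]
ee_rot: [-0.009, -3.132, 0.008]
force: [-0.2, -0.5, -1.3]
width: 0.499
```

Emit:
{"api": "step_arm", "payload": {"series": [[[0.036,0,0,-0.01,0],[0.036,0,0,-0.03,0],[0.036,0,0,-0.05,0],[0.036,0,0,-0.07,0],[0.036,0,0,-0.085,0],[0.036,0,0,-0.095,0],[0.036,0,0,-0.1,0],[0.036,0,0,-0.1,0],[0.036,0,0,-0.1,0]]]}}

```text
clock: 16.72
position: [0.5405, 0.0364, 0.078]
ee_rot: [-0.01, -3.132, 0.007]
force: [0.4, 0.8, -1.2]
width: 0.502
```

Run:
```python
from h import *
im,d=snap("scene","s8"); C=cloud("scene",d)
cv2.imwrite("pics/s8c.png",cv2.resize(im[100:260,240:440,::-1],None,fx=3.8,fy=3.8,interpolation=cv2.INTER_CUBIC))
o=observe(); r=R.from_rotvec(o["ee_rot"]).as_matrix(); print(o["position"],o["width"]*.092,np.degrees(np.arctan2(r[1,1],r[0,1])),r[:,2])
```

```text
[0.54083016 0.03657258 0.07838446] 0.046129941539918784 89.63342341054586 [-0.00895623 -0.00466402 -0.99994902]
```

View pics/s8c.png

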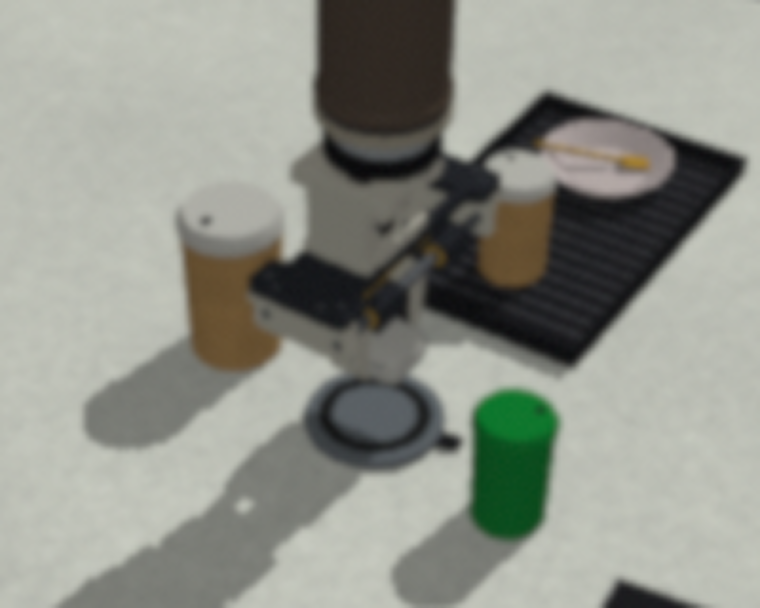

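Emit:
{"api": "step_arm", "payload": {"series": [[[0.036,0,0,-0.008,0],[0.036,0,0,-0.018,0],[0.036,0,0,-0.028,0],[0.036,0,0,-0.036,0],[0.036,0,0,-0.042,0],[0.036,0,0,-0.046,0],[0.036,0,0,-0.048,0],[0.036,0,0,-0.048,0],[0.036,0,0,-0.048,0]]]}}

```text
clock: 17.52
position: [0.5409, 0.0367, 0.0305]
ee_rot: [-0.01, -3.133, 0.007]
force: [0.4, -0.6, -1.7]
width: 0.502
```

Emit:
{"api": "step_arm", "payload": {"series": [[[0.036,0,0,-0.001,0],[0.036,0,0,-0.002,0],[0.036,0,0,-0.0025,0],[0.036,0,0,-0.0025,0]]]}}

```text
clock: 17.85
position: [0.541, 0.0366, 0.028]
ee_rot: [-0.01, -3.133, 0.007]
force: [0.3, -0.3, -1.0]
width: 0.5
```

Emit:
{"api": "step_arm", "payload": {"series": [[[0.036,0,0,-0.0005,0],[0.036,0,0,-0.001,0],[0.036,0,0,-0.001,0]]]}}

```text
clock: 18.1
position: [0.5409, 0.0366, 0.027]
ee_rot: [-0.01, -3.133, 0.007]
force: [0.3, 0.2, -0.7]
width: 0.499
```

Emit:
{"api": "step_arm", "payload": {"series": [[[0.036,0,0,-0.0005,0],[0.036,0,0,-0.001,0],[0.036,0,0,-0.001,0]]]}}

```text
clock: 18.35
position: [0.541, 0.0366, 0.0264]
ee_rot: [-0.01, -3.133, 0.008]
force: [-2.1, -0.1, 6.5]
width: 0.5
```

Contact at the expected height. I'll release and rise.

Emit:
{"api": "step_arm", "payload": {"series": [[[0.036,0,0,0,0],[0.05,0,0,0,0],[0.056,0,0,0,0],[0.065,0,0,0,0],[0.075,0,0,0,0],[0.085,0,0,0,0],[0.0918,0,0,0,0],[0.0918,0,0,0,0],[0.0918,0,0,0.002,0]]]}}

```text
clock: 19.1
position: [0.5408, 0.0366, 0.0282]
ee_rot: [-0.01, -3.133, 0.008]
force: [0.3, 0.5, -0.2]
width: 0.983
```

Emit:
{"api": "step_arm", "payload": {"series": [[[0.0918,0,0,0.01,0],[0.0918,0,0,0.03,0],[0.0918,0,0,0.06,0],[0.0918,0,0,0.1,0],[0.0918,0,0,0.14,0],[0.0918,0,0,0.18,0],[0.0918,0,0,0.2,0],[0.0918,0,-0.03,0.2,0],[0.0918,0,-0.07,0.2,0],[0.0918,-0.02,-0.11,0.2,0],[0.0918,-0.04,-0.15,0.2,0],[0.0918,-0.05,-0.19,0.2,0],[0.0918,-0.05,-0.23,0.2,0],[0.0918,-0.05,-0.27,0.2,0],[0.0918,-0.05,-0.3,0.2,0],[0.0918,-0.05,-0.3,0.2,0],[0.0918,-0.05,-0.3,0.2,0]]]}}

```text
clock: 20.52
position: [0.4901, -0.2654, 0.2284]
ee_rot: [-0.017, -3.132, 0.008]
force: [-0.0, 1.6, 0.5]
width: 0.999
```

Run:
```python
from h import *
im,d=snap("scene","s9"); C=cloud("scene",d)
cv2.imwrite("pics/s9c.png",cv2.resize(im[100:260,240:440,::-1],None,fx=3.8,fy=3.8,interpolation=cv2.INTER_CUBIC))
it,dt=snap("top","t9"); Ct=cloud("top",dt)
cv2.imwrite("pics/t9c.png",cv2.resize(it[140:260,120:340,::-1],None,fx=3.6,fy=3.6,interpolation=cv2.INTER_CUBIC))
Q=Ct[160:235,190:250].reshape(-1,3); Q=Q[(Q[:,2]>.085)&(Q[:,2]<.13)]; print("lid",Q.min(0),Q.max(0),Q.mean(0))
Q=Ct[165:228,265:330].reshape(-1,3); Q=Q[(Q[:,2]>.026)&(Q[:,2]<.045)]; A=np.c_[Q[:,:2],np.ones(len(Q))]
print("case",cv2.minAreaRect(Q[:,:2].astype(np.float32)),np.median(Q,0),"slope",np.linalg.lstsq(A,Q[:,2],rcond=None)[0])
print(observe()["position"],observe()["clock"])
```

```text
lid [0.50538452 0.21405319 0.08504396] [0.56062248 0.26834276 0.1039302 ] [0.53208338 0.24064878 0.09490385]
case ((0.5411816835403442, 0.0376090444624424), (0.04455391690135002, 0.0605861097574234), 89.74099731445312) [0.53952536 0.03612702 0.03361785] slope [-0.00023605 -0.00580151  0.03388958]
[ 0.4908857  -0.26217498  0.22869565] 20.6167
```

View pics/s9c.png

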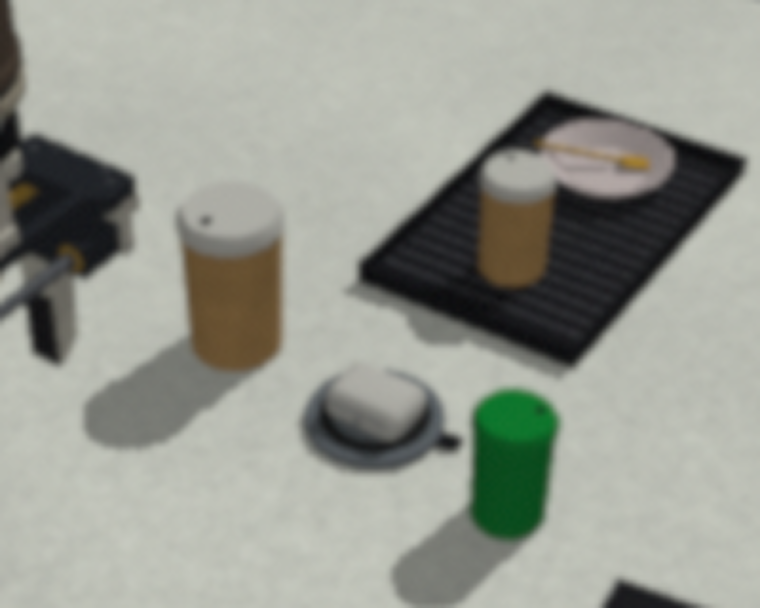

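View pics/t9c.png

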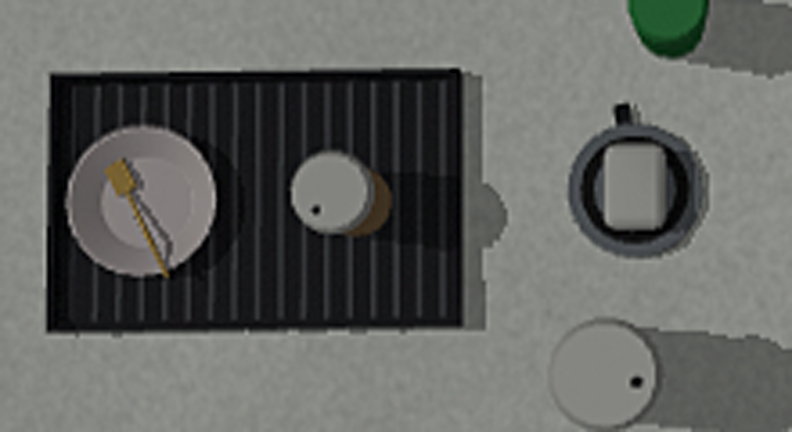

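The case lies flat in the pad's ring at crop (634,188) and the cup stands upright on the free half at (335,195). The arm is clear, so I'll let it settle briefly and hand in.

Emit:
{"api": "step_arm", "payload": {"series": [[[0.0918,0,0,0,0],[0.0918,0,0,0,0],[0.0918,0,0,0,0],[0.0918,0,0,0,0]]]}}

```text
clock: 20.95
position: [0.4911, -0.2614, 0.2289]
ee_rot: [-0.006, -3.133, 0.007]
force: [0.1, -0.3, 0.1]
width: 1.001
```

```bash
python3 -c "
from cell import observe,arm
o=observe();print(o['clock'],o['force'],abs(o['dq']).max());print(arm.sign_off())"
```

```text
20.95 [ 0.08290795 -0.31356708  0.09801728] 0.00502665090667721
the job is handed in; nothing more can be done
None
```

I moved the small brown cup from the charging pad to the free half of the tray, then laid the earbud case on the middle of the pad. I handed the job in at 20.95 s of the 54 s allowed; the hand-in reports no verdict.

- **Cup:** it stands upright with its lid centred at about (0.533, 0.241). That is within about 2 mm of the middle of the free half, which I put at (0.534, 0.241).
- **Case:** it lies flat, with its top at z ≈ 0.034 m and a slope under 0.006. Its centre is at (0.541, 0.038), within about 1 mm of the pad centre I measured.
- **Setting down:** both were lowered slowly until they touched, then released. The readings at touch were about 10 N for the cup and 6.5 N for the case. The arm ended clear of everything.
- **Disagreements:** the two cameras differed by 2–3 mm, about their calibration error. The fingers stopped on the cup about 2 mm wider than its stated diameter, but the grip held without slipping.

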